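Build up the timber crib for the damper strut

TASK

Build up the timber crib that will carry the damper strut: take the two plain light slats from the sloping rack and lay them side by side crosswise over the dark bottom pair, centred and spaced like the bottom pair so that the four make a square, then lay the red slat, rubber strip up, crosswise over the middle of those two. Set each slat down without dropping it, keep the layers square with the sole board and the bottom pair where it is, and leave the other things on the bench alone.

Things in the scene. Friction and masses are not known exactly. Their poses are not given: they have to be found in the camera images.
- rack: fixed blue rack, 150 mm deep, 250 wide, 125 high, left or right of centre. Origin: centre of underside; x to its high back. Three slats lie side by side on it, 80 mm apart in y, running up a 28 degree slope, low end towards the robot against a lip 13 mm above the slope. They rest on two rails 14 mm wide, 96 mm apart; below the slats' middle, between the rails, 15 mm or more are open
- slat_a: one of the two plain light-wood packing slats on the sloping rack, 140 mm long, 32 mm wide, 22 mm thick, about 80 g. Origin: centre of the wood; x along the length, y across, z through the thickness (upper face at the start)
- slat_b: the other plain light-wood packing slat on the sloping rack, 140 mm long, 32 mm wide, 22 mm thick, about 80 g. Origin: centre of the wood; x along the length, y across, z through the thickness (upper face at the start)
- cap: the red-painted capping slat on the sloping rack, 140 mm long, 32 mm wide, 22 mm thick, about 80 g. Origin: centre of the wood; x along the length, y across, z through the thickness (upper face at the start). On its upper (+z) face lies a black rubber strip, 100 by 26 mm, 3 mm thick
- sole: fixed plywood sole board of the crib, 190 by 190 mm, 15 mm thick, lying on the bench on the other side from the rack. Origin at the centre of its underside, z up; the bottom pair of slats lies on it along its y, at about x = -45 and +45 mm from its centre
- base_near: dark-wood slat of the bottom pair, loose on the sole board at about x = -45 mm of the sole board, its length along the sole board's y, 140 mm long, 32 mm wide, 22 mm thick, about 80 g. Origin: centre of the wood; x along the length, y across, z through the thickness (upper face at the start)
- base_far: dark-wood slat of the bottom pair, loose on the sole board at about x = +45 mm of the sole board, its length along the sole board's y, 140 mm long, 32 mm wide, 22 mm thick, about 80 g. Origin: centre of the wood; x along the length, y across, z through the thickness (upper face at the start)
- offcut: bystander: short brown wood offcut, 70 x 45 x 22 mm, lying flat near the robot in the middle; origin at the centre of its underside
- bushing: bystander: standing steel bushing, 36 mm diameter, 45 mm high, between rack and crib; origin at the centre of its underside
- mandrel: bystander: standing dark steel mandrel, 42 mm diameter, 100 mm high, between rack and crib towards the back; origin at the centre of its underside
- beaker: bystander: open amber plastic beaker, 110 mm diameter, 120 mm high, at the back; origin at the centre of its underside
- screwdriver: bystander: red-handled screwdriver lying at the back left
- spanner: bystander: steel spanner lying at the back right
- micrometer: bystander: green micrometer with a silver barrel, about 110 mm long, lying at the right
- canister: bystander: white bottle with a red cap, 70 mm diameter, 160 mm high, standing at the left
Not all that is in view belongs to the job. Leave any blue or turquoise look-alike of the slat_a alone.

How it is judged:
On the way:
1. both plain slats lie flat across the bottom pair, one on each side, the red slat not yet on them (((y of slat_a in the frame of sole between 0.031 and 0.059 m and y of slat_b in the frame of sole between -0.059 and -0.031 m) or (y of slat_a in the frame of sole between -0.059 and -0.031 m and y of slat_b in the frame of sole between 0.031 and 0.059 m)) and x of slat_a in the frame of sole between -0.014 and 0.014 m and z of slat_a in the frame of sole between 0.044 and 0.052 m and angle between the x axis of each of slat_a, slat_b and the x axis of sole, either way round below 0.14 rad and angle between the z axis of each of slat_a, slat_b and the z axis of sole, either way round below 0.06 rad and linear speed of each of slat_a, slat_b below 0.02 m/s and angular speed of each of slat_a, slat_b below 0.2 rad/s and x of slat_b in the frame of sole between -0.014 and 0.014 m and z of slat_b in the frame of sole between 0.044 and 0.052 m), for 0.2 s.
At the end, for the whole second after the job is handed in: Bottom pair within 12 mm of its start. Plain slats flat on it, along the sole board's x (8 deg), one at y +45, one at -45 mm of its centre (each 14 mm), x centred (14 mm). Red slat flat on those two, rubber up, over the centre (14 mm), along the sole board's y (8 deg). All at rest (all of step 1 and x of base_near in the frame of sole between -0.059 and -0.031 m and y of base_near in the frame of sole between -0.015 and 0.015 m and z of base_near in the frame of sole between 0.022 and 0.03 m and angle between the x axis of each of base_near, base_far, cap and the y axis of sole, either way round below 0.14 rad and distance of each of base_near, base_far from where it was at the start of the episode below 0.012 m and x of base_far in the frame of sole between 0.031 and 0.059 m and y of base_far in the frame of sole between -0.015 and 0.015 m and z of base_far in the frame of sole between 0.022 and 0.03 m and x of cap in the frame of sole between -0.014 and 0.014 m and y of cap in the frame of sole between -0.014 and 0.014 m and z of cap in the frame of sole between 0.066 and 0.074 m and angle between cap's own z axis and vertical below 0.06 rad and linear speed of cap below 0.02 m/s and angular speed of cap below 0.2 rad/s); the robot touches nothing.
It fails at once if a bystander moved more than 30 mm (distance of any of offcut, bushing, mandrel, beaker, screwdriver, spanner, micrometer, canister from where it was at the start of the episode above 0.03 m).
It fails at once if a slat dropped (faster than 0.6 m/s while the fingers do not hold it) ((linear speed of slat_a above 0.6 m/s and contact force between the fingers and slat_a below 0.01 N) or (linear speed of slat_b above 0.6 m/s and contact force between the fingers and slat_b below 0.01 N) or (linear speed of cap above 0.6 m/s and contact force between the fingers and cap below 0.01 N)).
It also fails if it takes over 72 s, if anything falls off the work surface, if the arm or the gripper's body presses on something with over 40 N, if the wrist force passes 120 N, or if a joint passes its speed limit or range.

ROBOT

A 7-joint arm with a two-finger parallel gripper is mounted at the origin on the work surface. World frame = base frame: x ahead of the robot, y to its left, z up, the work surface at z = 0. Lengths are in m, angles in rad, forces in N, time in s.
With the tool pointing down it reaches from about 0.35 to 0.775 m from the base axis. Payload 3.1 kg.
Tool frame: the origin (TCP) lies midway between the tips of the shut fingers; the grasp point (between the pads) lies 19 mm behind it; z points along the fingers, y is the line along which they close (so a half turn about z gives the same grasp; the last joint's range is limited). The gripper opens to 85 mm and grips with 20 to 120 N. Pads are 22 mm wide; open, the fingers measure 114 mm over their backs; the gripper's body (76 mm by 85 mm) begins 54 mm behind the grasp point. The pads swing forward as they close: fully open they stand 13 mm farther back than shut.
Start: joints at [-1.225, 0.311, 0.014, 1.512, -0.004, 1.319, -0.027], TCP at [0.208, 0.509, 0.231] pointing down, gripper open.
Joint ranges: [-2.7, 2.7], [-0.3, 1.91], [-1.27, 1.3], [0.12, 2.57], [-1.44, 4.58], [0.2, 2.03], [-3.05, 3.05]. Speed limits (rad/s): [2.79, 2.79, 3.14, 3.14, 3.14, 3.14, 3.14].

INTERFACE

Orientations are given as a 3x3 rotation matrix whose columns are the frame's x, y, z axes.
In Python, from rig import robot gives the robot as it stands. The module is installed in compiled form; this text tells all that it offers.
- The arm moves only by the tool jog_arm, never from a script. Its argument "moves" is a list of rows, each a list of 2 entries, a list of its own where there are three numbers: the shift along the world's x, y, z scaled (see below), then the turn, a rotation vector about the world's x, y, z scaled (see below). In form: [[[tx, ty, tz], [wx, wy, wz]], ...]. A call has 1 to 8 rows; each row shifts and turns the commanded pose from where the row before left it; what a row does not reach is not made up. The controller multiplies each number of a shift by 10 cm and each number of a turn by 180 degrees. A row lasts 1/10 s, in which the tool goes at most 50 mm and 8.59 degrees, less where a joint would pass 70% of its speed; a pose out of reach is approached as far as the arm can. A call with a number of a shift or a turn outside -1 to 1 is refused whole. A call with a gripper value outside its range is refused whole. "jaw" is the closure, from 0 (fully open) to 1 (shut), set as the call begins (left out, the last holds). The fingers move at their own pace and stop on an object; "force" is the grip in N (left out, the last holds). Time passes only in rows, so rows that do not move let the fingers close. It gives the time, the measured TCP pose, the force, the opening and the grip force at its end, in the units of the state.
- robot.sense(): the state, without advancing time (a new reading comes with each control period).
- robot.grab_frame(name): name is "scene" or "top" or "wrist"; returns a dict with "color" (400x640x3 uint8, red, green, blue), "fx", "fy", "cx", "cy" (pixels), "world_to_cam" (4x4, takes a point from world to camera coordinates); the wrist camera has in their place "T_tool_cam" (4x4, takes a point from camera to tool coordinates, whose origin is the TCP and whose axes are the flange's). Camera axes: x right, y up, looking along -z (the intrinsics and any distortion apply to the point x, -y, -z); pixel columns grow to the right and rows downward; lengths in m; the calibration is good to about 2 mm. A picture is of the moment at which its call begins: read the wrist's pose just before it. There is no depth.
- robot.sign_off(): hands the job in; it is judged then, once.
The state is a dict: "time_s": time; "qpos": joint angles; "joint_velocities": joint speeds; "joint_efforts": joint torques, N m; "tool_pos": TCP position; "eef_rot": TCP orientation; "force": force on the tool from outside, world axes, zero at the start; "wrist_torque": the same for the moment, N m; "opening": opening from 0.0 (shut) to 1.0 (fully open); "gripper_force": force on a finger pad.
Only numpy, scipy, OpenCV 4.12 (cv2) and the standard library are available. Lean on these libraries where they do the work, as an engineer would, in place of code of your own. Each camera call takes 0.05 s, during which the arm holds its last target. There are 200 camera calls.

## Working session

There is one attempt and no reset: what is moved stays moved. The work goes in short steps, Python scripts to look and compute and a tool call to move; the robot and the scene stay as the last step left them, time stands still between calls to the robot, and variables do not carry over. Pictures are saved under pics/ and viewed, at most 10 in all, crops included, and the job is handed in when it is done.

Besides the shell and the picture viewer there is one more tool, called after ">>>" in YAML: its name, and indented under it one key for each argument. jog_arm: Moves the arm, as the interface text tells. Shifts and turns lie within -1 to 1; 1 stands for 10 cm of shift or 180 degrees of turn. Its arguments: {"type":"object","properties":{"moves":{"type":"array"},"jaw":{"type":"number"},"force":{"type":"number"}},"required":["moves"]}

```bash
mkdir -p pics; cat > h.py <<'E'
import numpy as np, cv2, pickle
from rig import robot
def grab(n,tag):
    s=robot.sense(); f=robot.grab_frame(n); f['s']=s
    pickle.dump(f,open(f'pics/{tag}.pkl','wb')); cv2.imwrite(f'pics/{tag}.png',f['color'][:,:,::-1]); return f
def load(t): return pickle.load(open(f'pics/{t}.pkl','rb'))
def W2C(f):
    if 'world_to_cam' in f: return np.array(f['world_to_cam'])
    T=np.eye(4);T[:3,:3]=f['s']['eef_rot'];T[:3,3]=f['s']['tool_pos']
    return np.linalg.inv(T@np.array(f['T_tool_cam']))
def ray(f,u,v):
    M=np.linalg.inv(W2C(f)); d=np.array([(u-f['cx'])/f['fx'],-(v-f['cy'])/f['fy'],-1.])
    return M[:3,3],M[:3,:3]@d
def atz(f,u,v,z):
    o,d=ray(f,u,v); return o+d*(z-o[2])/d[2]
def tri(obs):
    A=np.zeros((3,3));b=np.zeros(3);L=[]
    for f,u,v in obs:
        o,d=ray(f,u,v);d=d/np.linalg.norm(d);P=np.eye(3)-np.outer(d,d);A+=P;b+=P@o;L.append((o,d,P))
    x=np.linalg.solve(A,b); return x,max(np.linalg.norm(P@(x-o)) for o,d,P in L)
def proj(f,p):
    c=W2C(f)@np.r_[p,1]; return np.array([f['cx']+f['fx']*c[0]/-c[2],f['cy']-f['fy']*c[1]/-c[2]])
E
python3 - <<'E'
from h import *
for n in('scene','top','wrist'):
    f=grab(n,n+'0'); print(n,{k:v for k,v in f.items() if k not in('color','s')})
    print(np.linalg.inv(W2C(f)).round(3))
s=robot.sense();print(s)
E
```

```text
scene {'fx': 400.2651118550036, 'fy': 400.2651118550036, 'cx': 324.3248792247362, 'cy': 201.2414675011565, 'world_to_cam': array([[ 7.05622662e-01,  7.08587182e-01, -9.29176002e-04,
        -3.84020655e-01],
       [-4.48843339e-01,  4.47979427e-01,  7.73210250e-01,
         1.71814814e-01],
       [ 5.48303124e-01, -5.45177620e-01,  6.34149073e-01,
        -1.46533623e+00],
       [ 0.00000000e+00,  0.00000000e+00,  0.00000000e+00,
         1.00000000e+00]])}
[[ 7.060e-01 -4.490e-01  5.480e-01  1.152e+00]
 [ 7.090e-01  4.480e-01 -5.450e-01 -6.040e-01]
 [-1.000e-03  7.730e-01  6.340e-01  7.960e-01]
 [ 0.000e+00  0.000e+00  0.000e+00  1.000e+00]]
top {'fx': 477.72698308259277, 'fy': 477.72698308259277, 'cx': 321.97244317022626, 'cy': 200.433469605054, 'world_to_cam': array([[ 0.02316374, -0.99972026, -0.00477991, -0.00707298],
       [ 0.99402972,  0.02252144,  0.10676003, -0.55478215],
       [-0.10662252, -0.00722433,  0.99427333, -1.62684315],
       [ 0.        ,  0.        ,  0.        ,  1.        ]])}
[[ 0.023  0.994 -0.107  0.378]
 [-1.     0.023 -0.007 -0.006]
 [-0.005  0.107
[... 771 characters left out ...]
joint_velocities': array([ 0.00040725, -0.00177676,  0.00074894, -0.00482995,  0.00061745,
        0.00198474,  0.0010009 ]), 'joint_efforts': array([ 9.37207442e-04, -3.80275726e+01,  1.46403867e-01, -2.30849969e+01,
        1.21249389e-02,  9.54458315e-03,  1.31368827e-05]), 'tool_pos': array([0.2077477 , 0.50865478, 0.23046751]), 'eef_rot': array([[-9.25784467e-01,  3.78051258e-01, -6.06274492e-04],
       [ 3.78051734e-01,  9.25782887e-01, -1.71251690e-03],
       [-8.61406186e-05, -1.81462467e-03, -9.99998350e-01]]), 'force': array([-0.79289426,  1.0161082 , -0.57139658]), 'wrist_torque': array([-0.00208658, -0.03408273, -0.00241478]), 'gripper_force': 0.0, 'opening': 1.001682258486478}
```

View pics/scene0.png

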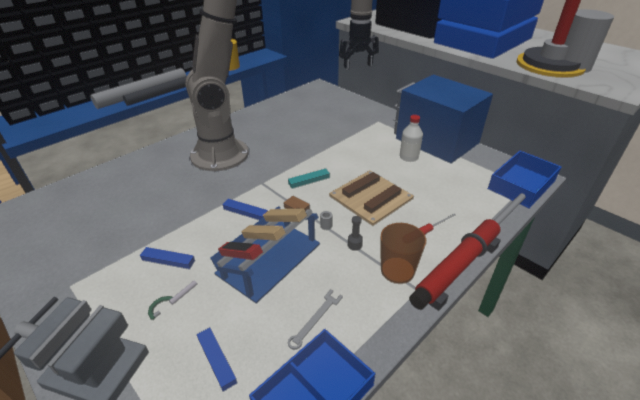

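View pics/top0.png

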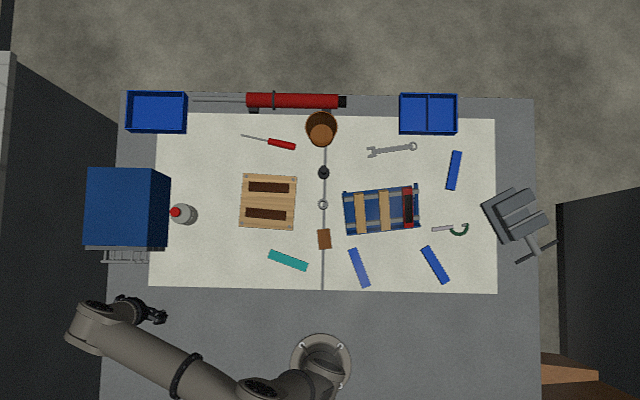

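```bash
python3 - <<'E'
import cv2
a=cv2.imread('pics/top0.png')
L=cv2.resize(a[165:240,230:305],None,fx=5.3,fy=5.3,interpolation=3)
R=cv2.resize(a[175:250,350:425] if 0 else a[172:247,340:415+10],None,fx=4.7,fy=5.3,interpolation=3)
cv2.imwrite('pics/c1.png',cv2.hconcat([L,R])); print(L.shape,R.shape)
b=cv2.imread('pics/scene0.png')
cv2.imwrite('pics/c2.png',cv2.resize(b[168:298,206:416],None,fx=3.8,fy=3.8,interpolation=3))
E
```

```text
(398, 398, 3) (398, 400, 3)
```

View pics/c1.png

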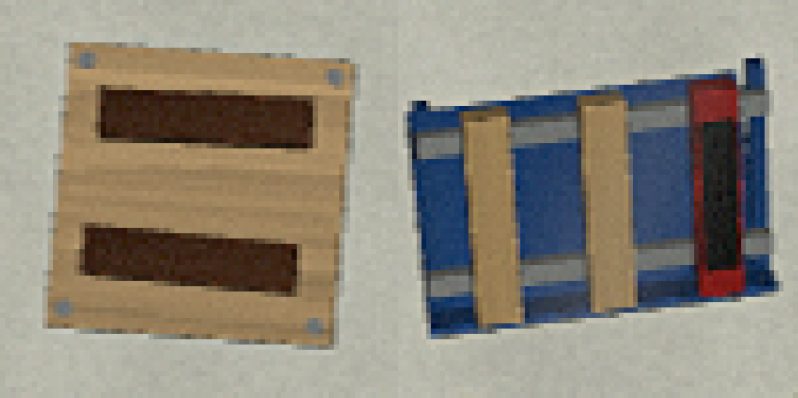

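View pics/c2.png

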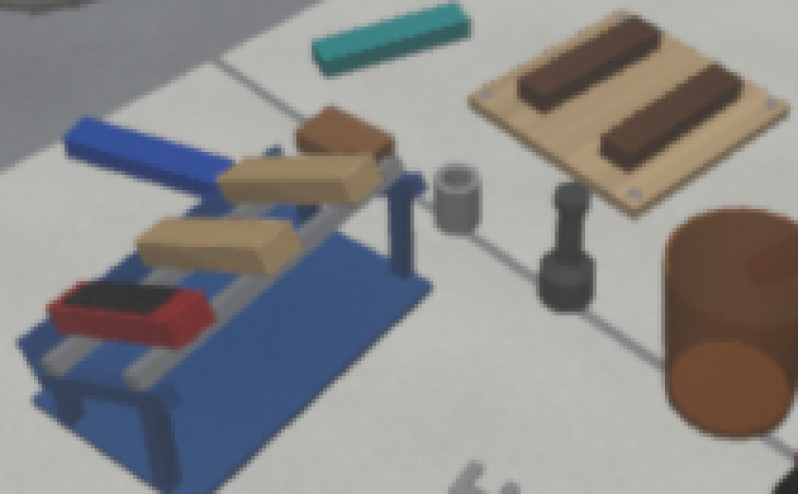

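```bash
python3 - <<'E'
from h import *
t=load('top0');s=load('scene0')
L=lambda x,y:(t,230+x/5.3-.4,165+y/5.3-.4)
R=lambda x,y:(t,340+(x-398)/4.706-.4,172+y/5.3-.4)
S=lambda x,y:(s,206+x/3.8-.4,168+y/3.8-.4)
def show(n,a,b): x,e=tri([a,b]); print(n,x.round(4),round(e,4)); return x
for n,a,b in [('rub hi+y',R(703,122),S(175,287)),('rub lo+y',R(707,270),S(85,283)),('rub hi-y',R(740,121),S(160,313)),('rub lo-y',R(742,268),S(68,305)),
 ('s1 hi+y',R(463,120),S(365,154)),('s1 lo+y',R(478,327),S(231,157)),('s2 hi+y',R(581,103),S(287,219)),('s2 lo+y',R(592,313),S(150,219))]: show(n,a,b)
# base: far slat (top in image), near slat; top-face corners in top img
F=[(100,86),(314,98),(310,149),(97,139)];N=[(84,225),(298,242),(296,294),(80,274)]
Fs=[(716,64),(741,78)]
for q in (F,N):
  P=np.array([atz(*L(*p),.037) for p in q]);print(P.round(4)[:,:2].tolist(),P.mean(0).round(4),np.degrees(np.arctan2(*( (P[0]+P[3]-P[1]-P[2])[[1,0]]))).round(2))
B=np.array([atz(*L(*p),.015) for p in [(68,43),(354,62),(333,347),(45,326)]]);print(B.round(4)[:,:2].tolist(),B.mean(0), np.degrees(np.arctan2(*((B[0]+B[3]-B[1]-B[2])[[1,0]]))))
print('base checks'); show('far hi +y?',L(100,86),S(638,16+0)) ;show('far -y hi',L(314,98),S(741,78))
show('sole corner far right',L(354,62),S(788,110));show('sole far left',L(68,43),S(622,10) );show('sole near right',L(333,347),S(635,215))
E
```

```text
rub hi+y [ 0.5688 -0.262   0.1346] 0.0004
rub lo+y [ 0.4807 -0.2747  0.0843] 0.0008
rub hi-y [ 0.5734 -0.2838  0.1307] 0.0057
rub lo-y [ 0.4849 -0.2962  0.082 ] 0.0034
s1 hi+y [ 0.5642 -0.098   0.1398] 0.002
s1 lo+y [ 0.4395 -0.1168  0.0734] 0.0045
s2 hi+y [ 0.5771 -0.178   0.1414] 0.0008
s2 lo+y [ 0.4505 -0.198   0.0719] 0.0043
[[0.6166, 0.2622], [0.6119, 0.1218], [0.5782, 0.1234], [0.5816, 0.2627]] [0.5971 0.1925 0.037 ] 88.32
[[0.5251, 0.269], [0.5171, 0.1293], [0.4833, 0.1296], [0.4931, 0.2703]] [0.5046 0.1995 0.037 ] 86.38
[[0.6482, 0.2882], [0.6397, 0.0977], [0.4505, 0.106], [0.4599, 0.2956]] [0.54956925 0.19687992 0.015     ] 87.29775270092996
base checks
far hi +y? [0.5801 0.2239 0.1075] 0.0366
far -y hi [0.6377 0.1447 0.1085] 0.0454
sole corner far right [0.6738 0.1275 0.1089] 0.0597
sole far left [0.5893 0.2247 0.1245] 0.0586
sole near right [ 0.5112  0.1611 -0.1182] 0.0715
```

```bash
cat > fit.py <<'E'
from h import *
from scipy.optimize import least_squares
def Rz(a): c,s=np.cos(a),np.sin(a); return np.array([[c,-s,0],[s,c,0],[0,0,1.]])
A=np.radians(28); RT=np.array([[np.cos(A),0,-np.sin(A)],[0,1,0],[np.sin(A),0,np.cos(A)]])
E
python3 - <<'E'
from fit import *
t=load('top0');s=load('scene0')
L=lambda x,y:(t,230+x/5.3-.4,165+y/5.3-.4)
R=lambda x,y:(t,340+(x-398)/4.706-.4,172+y/5.3-.4)
S=lambda x,y:(s,206+x/3.8-.4,168+y/3.8-.4)
# rack: p=(x,y,z,yaw) of middle slat centre
O=[]
def sl(j,pts,mk,hx,hy,hz):
  for (sx,sy),p in pts.items(): O.append((np.array([0,j*.08,0]),np.array([sx*hx,sy*hy,hz]),mk(*p)))
sl(1,{(1,1):(463,120),(1,-1):(508,115),(-1,1):(478,327),(-1,-1):(522,322)},R,.07,.016,.011)
sl(0,{(1,1):(581,103),(1,-1):(625,98),(-1,1):(592,313),(-1,-1):(637,309)},R,.07,.016,.011)
sl(-1,{(1,1):(690,88),(1,-1):(735,82),(-1,1):(700,296),(-1,-1):(745,292)},R,.07,.016,.011)
sl(-1,{(1,1):(703,122),(1,-1):(740,121),(-1,1):(707,270),(-1,-1):(742,268)},R,.05,.013,.014)
sl(-1,{(1,1):(175,287),(1,-1):(160,313),(-1,1):(85,283),(-1,-1):(68,305)},S,.05,.013,.014)
sl(1,{(1,1):(365,154),(-1,1):(231,157)},S,.07,.016,.011)
sl(0,{(1,1):(287,219),(-1,1):(150,219)},S,.07,.016,.011)
def P(p,b,l): return p[:3]+Rz(p[3])@(b+RT@l)
f=lambda p:np.concatenate([proj(o[0],P(p,b,l))-o[1:] for b,l,o in O])
r=least_squares(f,[.51,-.2,.1,.15],loss='soft_l1');print('rack mid slat centre',r.x.round(4),np.degrees(r.x[3]).round(2));print(f(r.x).reshape(-1,2).round(1).tolist())
O2=[]
def bx(c,pts,mk,h,z):
  for (sx,sy),p in pts.items(): O2.append((np.array([c+sx*h[0],sy*h[1],z]),mk(*p)))
bx(.045,{(1,1):(100,86),(1,-1):(314,98),(-1,-1):(310,149),(-1,1):(97,139)},L,(.016,.07),.022)
bx(-.045,{(1,1):(84,225),(1,-1):(298,242),(-1,-1):(296,294),(-1,1):(80,274)},L,(.016,.07),.022)
bx(0,{(1,1):(68,43),(1,-1):(354,62),(-1,-1):(333,347),(-1,1):(45,326)},L,(.095,.095),0)
bx(0,{(1,1):(788,110),(1,-1):(635,215),(-1,-1):(470,100),(-1,1):(622,10)},S,(.095,.095),0)
bx(.045,{(1,1):(741,78),(-1,1):(716,64),(-1,-1):(602,138),(1,-1):(630,152)},S,(.016,.07),.022)
bx(-.045,{(1,1):(661,32),(-1,1):(634,16),(-1,-1):(520,84),(1,-1):(547,99)},S,(.016,.07),.022)
g=lambda p:np.concatenate([proj(o[0],p[:3]+Rz(p[3])@b)-o[1:] for b,o in O2])
r=least_squares(g,[.55,.2,.015,-.05],loss='soft_l1');print('sole top centre',r.x.round(4),np.degrees(r.x[3]).round(2));print(g(r.x).reshape(-1,2).round(1).tolist())
E
```

```text
rack mid slat centre [ 0.5215 -0.2     0.096   0.1498] 8.58
[[0.0, 0.7], [0.2, 0.4], [0.6, 0.3], [0.7, 0.1], [-0.6, 0.8], [-0.2, 0.5], [-0.0, -0.0], [-0.1, -0.5], [0.7, 0.6], [0.9, 0.5], [0.7, 0.1], [0.6, -0.3], [-0.7, 0.1], [-0.6, -0.8], [-0.0, -0.1], [0.3, -0.7], [0.4, 0.5], [-3.8, 0.2], [0.7, -0.2], [-2.7, 0.1], [0.9, -0.1], [2.5, -0.0], [0.6, -0.0], [3.3, -0.6]]
sole top centre [ 0.5525  0.1984  0.01   -0.045 ] -2.58
[[-0.7, 0.2], [-1.0, 0.6], [-1.0, 0.1], [-1.0, -0.7], [0.1, -0.3], [0.0, -0.8], [-0.3, -1.4], [0.0, -0.4], [0.1, -0.7], [-0.3, -0.7], [-0.4, -0.8], [-0.3, -0.5], [0.5, -0.6], [-0.1, -0.6], [-1.1, -0.3], [-0.3, 0.1], [0.2, 0.7], [-1.1, -0.1], [-1.6, -0.6], [-1.0, 0.8], [-0.4, 0.4], [-0.5, 0.4], [-1.0, -0.0], [-0.8, 0.7]]
```

>>> jog_arm:
  moves:
    - [[0.2, -0.2, 0], [0, 0, 0.014]]
    - [[0.4, -0.4, 0], [0, 0, 0.014]]
    - [[0.45, -0.45, 0], [0, 0, 0.014]]
    - [[0.45, -0.45, 0], [0, 0, 0.014]]
    - [[0.45, -0.45, 0], [0, 0, 0.014]]
    - [[0.45, -0.45, -0.1], [0, 0, 0.014]]
    - [[0.4, -0.4, -0.1], [0, 0, 0.014]]
    - [[0.3, -0.3, 0], [0, 0, 0.011]]
  jaw: 0.35
  force: 40

```text
time_s: 0.95
tool_pos: [0.4699, 0.2448, 0.2134]
eef_rot: [[-0.999, 0.046, -0.002], [0.046, 0.999, -0.002], [0.002, -0.002, -1.0]]
force: [0.7, 0.5, -0.2]
opening: 0.648
gripper_force: 0.0
```

>>> jog_arm:
  moves:
    - [[0, 0, 0], [0, 0, 0]]
    - [[0, 0, 0], [0, 0, 0]]

```text
time_s: 1.15
tool_pos: [0.4696, 0.2467, 0.2144]
eef_rot: [[-0.999, 0.049, -0.001], [0.049, 0.999, -0.0], [0.001, -0.0, -1.0]]
force: [-0.8, 0.7, -0.3]
opening: 0.652
gripper_force: 0.0
```

```bash
python3 - <<'E'
from h import *
f=grab('wrist','w1');s=f['s'];print(s['time_s'],s['tool_pos'],s['opening'],s['force'],s['qpos'].round(2),s['eef_rot'].round(3).tolist())
cv2.imwrite('pics/w1b.png',cv2.resize(f['color'][:,:,::-1],(800,500),interpolation=3))
E
```

```text
1.15 [0.46961556 0.24672216 0.21437534] 0.6520873180225617 [-0.7815719   0.70758588 -0.32431329] [-0.67  0.28  0.19  1.6  -0.06  1.27  1.06] [[-0.999, 0.049, -0.001], [0.049, 0.999, -0.0], [0.001, -0.0, -1.0]]
```

View pics/w1b.png

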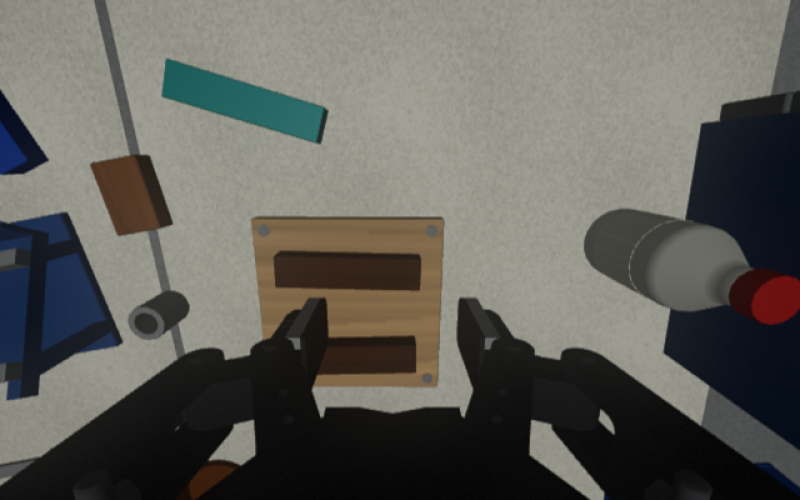

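```bash
python3 - <<'E'
from fit import *
t=load('top0');w=load('w1')
L=lambda x,y:(t,230+x/5.3-.4,165+y/5.3-.4)
W=lambda x,y:(w,x/1.25-.1,y/1.25-.1)
O2=[]
def bx(c,pts,mk,h,z):
  for (sx,sy),p in pts.items(): O2.append((np.array([c+sx*h[0],sy*h[1],z]),mk(*p)))
bx(.045,{(1,1):(100,86),(1,-1):(314,98),(-1,-1):(310,149),(-1,1):(97,139)},L,(.016,.07),.022)
bx(-.045,{(1,1):(84,225),(1,-1):(298,242),(-1,-1):(296,294),(-1,1):(80,274)},L,(.016,.07),.022)
bx(0,{(1,1):(68,43),(1,-1):(354,62),(-1,-1):(333,347),(-1,1):(45,326)},L,(.095,.095),0)
n=len(O2)
bx(0,{(1,1):(437,387),(-1,-1):(252,222),(-1,1):(443,222)},W,(.095,.095),0)
bx(-.045,{(1,1):(420,290),(-1,1):(421,262),(-1,-1):(275,260),(1,-1):(275,288)},W,(.016,.07),.022)
bx(.045,{(1,1):(416,374),(-1,1):(416,345)},W,(.016,.07),.022)
for nm,oo,fz in (('both',O2,0),('top z fixed',O2[:n],1),('wrist z fixed',O2[n:],1)):
  g=lambda p:np.concatenate([proj(o[0],np.r_[p[:2],(.015 if fz else p[2])]+Rz(p[3])@b)-o[1:] for b,o in oo])
  r=least_squares(g,[.55,.2,.015,-.05],loss='soft_l1');print(nm,r.x.round(4),np.degrees(r.x[3]).round(2));print(g(r.x).reshape(-1,2).round(1).tolist())
E
```

```text
both [ 0.5552  0.1986  0.0108 -0.0587] -3.36
[[-0.5, -0.8], [-0.9, 0.1], [-0.9, -0.4], [-0.9, -1.7], [-0.1, -1.4], [-0.2, -1.3], [-0.6, -1.9], [-0.2, -1.5], [0.4, -1.9], [-0.0, -1.1], [-0.8, -1.2], [-0.7, -1.7], [-0.7, 0.3], [-0.0, -2.5], [0.9, -1.1], [-1.2, 0.9], [-1.2, -1.9], [-1.9, -1.4], [0.1, 1.4], [-0.0, -1.5], [0.7, -0.4]]
top z fixed [ 0.5503  0.1963  0.0172 -0.0495] -2.83
[[-0.3, 0.5], [-0.5, 1.2], [-0.5, 0.7], [-0.6, -0.3], [0.4, 0.1], [0.4, -0.2], [0.1, -0.8], [0.3, 0.1], [0.5, -0.5], [0.3, -0.2], [-0.0, -0.1], [-0.1, -0.1]]
wrist z fixed [ 0.5548  0.1994  0.0127 -0.0591] -3.39
[[0.1, 2.0], [-0.7, -2.3], [2.0, -0.7], [-0.3, 1.8], [-0.3, -1.2], [-2.4, -0.8], [-0.3, 2.3], [0.8, 0.1], [1.5, 1.0]]
```

```bash
cat > plan.py <<'E'
from fit import *
from scipy.spatial.transform import Rotation as Ro
SY=np.radians(-3.0); SC=np.array([.5525,.198,.015]); RY=np.radians(8.6); RM=np.array([.5215,-.200,.096])
def Rtool(yaw,tilt):
    z=Rz(yaw)@[np.sin(tilt),0,-np.cos(tilt)]; y=Rz(yaw)@[0,1,0]; return np.c_[np.cross(y,z),y,z]
def go(p,Rt,s=None):
    s=s or robot.sense(); d=np.array(p)-s['tool_pos']; w=Ro.from_matrix(Rt@np.array(s['eef_rot']).T).as_rotvec()
    n=int(np.ceil(max(np.linalg.norm(d)/.045,np.degrees(np.linalg.norm(w))/7.5)))
    print('t',round(s['time_s'],2),'q',np.array(s['qpos']).round(2),'tgt',np.round(p,4),'shift10cm',(d*10).round(3),'turn',(w/np.pi).round(4),'rows',n,'per row',(d*10/max(n,1)).round(3),(w/np.pi/max(n,1)).round(4))
def rackp(j,back,up=0): 
    R=Rtool(RY,A); return RM+Rz(RY)@[0,.08*j,0]+R[:,2]*(.019-back)+[0,0,up],R
E
python3 -c "
from plan import *
go(*rackp(1,.11)); go(*rackp(1,0))"
```

```text
t 1.2 q [-0.67  0.28  0.19  1.6  -0.06  1.27  1.06] tgt [ 0.4673 -0.1273  0.1763] shift10cm [-0.012 -3.758 -0.381] turn [ 0.008  -0.156   0.0609] rows 9 per row [-0.001 -0.418 -0.042] [ 0.0009 -0.0173  0.0068]
t 1.2 q [-0.67  0.28  0.19  1.6  -0.06  1.27  1.06] tgt [ 0.5184 -0.1196  0.0792] shift10cm [ 0.498 -3.681 -1.353] turn [ 0.008  -0.156   0.0609] rows 9 per row [ 0.055 -0.409 -0.15 ] [ 0.0009 -0.0173  0.0068]
```

>>> jog_arm:
  moves:
    - [[0, -0.25, 0], [0.001, -0.0173, 0.0068]]
    - [[0, -0.45, 0], [0.001, -0.0173, 0.0068]]
    - [[0, -0.46, 0], [0.001, -0.0173, 0.0068]]
    - [[0, -0.46, 0], [0.001, -0.0173, 0.0068]]
    - [[0, -0.46, 0], [0.001, -0.0173, 0.0068]]
    - [[0, -0.46, -0.05], [0.001, -0.0173, 0.0068]]
    - [[0, -0.45, -0.1], [0.001, -0.0173, 0.0068]]
    - [[0, -0.4, -0.1], [0.001, -0.0173, 0.0068]]

```text
time_s: 2.0
tool_pos: [0.4691, -0.0883, 0.1909]
eef_rot: [[-0.899, -0.132, 0.417], [-0.117, 0.991, 0.063], [-0.422, 0.008, -0.907]]
force: [0.4, -0.0, -0.1]
opening: 0.651
gripper_force: 0.0
```

>>> jog_arm:
  moves:
    - [[0, -0.28, -0.08], [0.001, -0.0173, 0.0068]]
    - [[0, -0.1, -0.05], [0, 0, 0]]
    - [[0, 0, 0], [0, 0, 0]]
    - [[0, 0, 0], [0, 0, 0]]

```text
time_s: 2.4
tool_pos: [0.4697, -0.1224, 0.178]
eef_rot: [[-0.876, -0.153, 0.458], [-0.133, 0.988, 0.075], [-0.464, 0.005, -0.886]]
force: [0.6, 0.1, 0.5]
opening: 0.649
gripper_force: 0.0
```

```bash
python3 - <<'E'
from plan import *
f=grab('wrist','w2');s=f['s'];print(s['time_s'],s['tool_pos'],s['opening'],s['force'])
for b,u in ((.11,0),(0,0)): go(*rackp(1,b),s=s)
cv2.imwrite('pics/w2b.png',cv2.resize(f['color'][:,:,::-1],(800,500),interpolation=3))
for j in(1,0,-1):
  print(j,[(proj(f,RM+Rz(RY)@(np.array([0,.08*j,0])+RT@np.array([a*.07,b*.016,.011])))*1.25).round().tolist() for a in(1,-1) for b in (1,-1)])
E
```

```text
2.4 [ 0.4696919  -0.12237741  0.17799362] 0.6490833536804077 [0.59883014 0.1013204  0.45888022]
t 2.4 q [-0.34 -0.08  0.72  2.19 -0.34  0.63  2.35] tgt [ 0.4673 -0.1273  0.1763] shift10cm [-0.024 -0.049 -0.016] turn [-0.0012 -0.0021 -0.0011] rows 1 per row [-0.024 -0.049 -0.016] [-0.0012 -0.0021 -0.0011]
t 2.4 q [-0.34 -0.08  0.72  2.19 -0.34  0.63  2.35] tgt [ 0.5184 -0.1196  0.0792] shift10cm [ 0.487  0.028 -0.988] turn [-0.0012 -0.0021 -0.0011] rows 3 per row [ 0.162  0.009 -0.329] [-0.0004 -0.0007 -0.0004]
1 [[407.0, 353.0], [361.0, 353.0], [410.0, 145.0], [356.0, 145.0]]
0 [[293.0, 354.0], [247.0, 354.0], [277.0, 145.0], [223.0, 145.0]]
-1 [[179.0, 354.0], [133.0, 354.0], [143.0, 145.0], [89.0, 145.0]]
```

View pics/w2b.png

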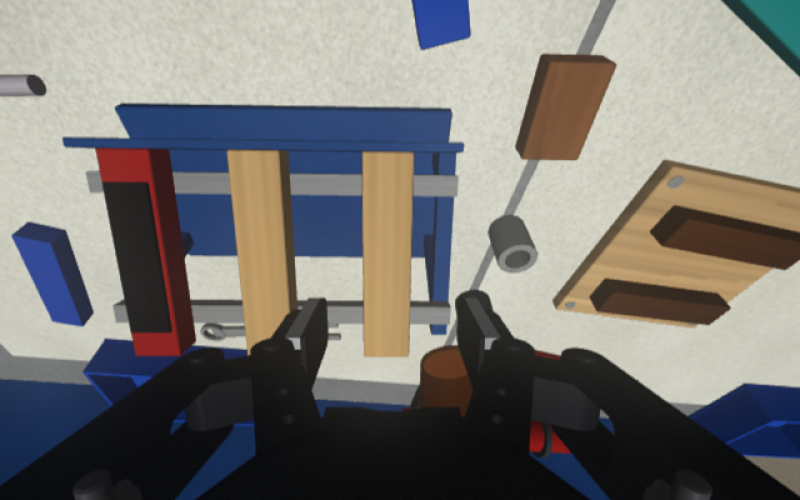

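```bash
python3 - <<'E'
from plan import *
t=load('top0');w=load('w2')
R=lambda x,y:(t,340+(x-398)/4.706-.4,172+y/5.3-.4)
W=lambda x,y:(w,x/1.25-.1,y/1.25-.1)
O=[]
def sl(j,pts,mk,hx,hy,hz):
  for (sx,sy),p in pts.items(): O.append((np.array([0,j*.08,0]),np.array([sx*hx,sy*hy,hz]),mk(*p)))
sl(1,{(1,1):(410,356),(1,-1):(364,356),(-1,1):(413,152),(-1,-1):(362,152)},W,.07,.016,.011)
sl(0,{(-1,1):(281,151),(-1,-1):(228,151)},W,.07,.016,.011)
sl(-1,{(-1,1):(152,149),(-1,-1):(97,149),(1,-1):(134,356)},W,.07,.016,.011)
sl(-1,{(-1,1):(150,182),(-1,-1):(105,183),(1,-1):(132,332),(1,1):(171,332)},W,.05,.013,.014)
n=len(O)
sl(1,{(1,1):(463,120),(1,-1):(508,115),(-1,1):(478,327),(-1,-1):(522,322)},R,.07,.016,.011)
sl(0,{(1,1):(581,103),(1,-1):(625,98),(-1,1):(592,313),(-1,-1):(637,309)},R,.07,.016,.011)
sl(-1,{(1,1):(690,88),(1,-1):(735,82),(-1,1):(700,296),(-1,-1):(745,292)},R,.07,.016,.011)
def P(p,b,l): return p[:3]+Rz(p[3])@(b+RT@l)
for o_ in (O[:n],O):
  f=lambda p:np.concatenate([proj(o[0],P(p,b,l))-o[1:] for b,l,o in o_])
  r=least_squares(f,[.51,-.2,.1,.15],loss='soft_l1');print(r.x.round(4),np.degrees(r.x[3]).round(2));print(f(r.x).reshape(-1,2).round(1).tolist())
E
```

```text
[ 0.5249 -0.1976  0.0956  0.1389] 7.96
[[-1.2, 0.4], [-0.3, 0.3], [0.5, 0.3], [-0.5, -0.2], [1.2, -0.1], [1.4, -0.6], [-1.5, 0.3], [-0.1, -0.2], [2.1, -0.3], [-2.1, 0.9], [-0.4, -0.2], [0.8, -0.2], [0.3, -0.1]]
[ 0.5246 -0.1976  0.0958  0.1397] 8.01
[[-1.1, 0.4], [-0.3, 0.3], [0.5, -0.1], [-0.6, -0.5], [1.1, -0.4], [1.2, -0.8], [-1.8, 0.1], [-0.5, -0.3], [2.0, -0.2], [-2.4, 0.8], [-0.8, -0.3], [0.7, -0.1], [0.2, -0.0], [-0.6, -0.5], [-0.4, -0.7], [-0.4, -0.9], [-0.3, -1.0], [-1.2, -0.2], [-0.7, -0.4], [-0.9, -1.0], [-1.0, -1.3], [0.1, -0.2], [0.3, -0.2], [-0.2, -0.6], [-0.3, -0.9]]
```

```bash
sed -i 's/^SY=.*/SY=np.radians(-3.1); SC=np.array([.5535,.1985,.015]); RY=np.radians(8.1); RM=np.array([.5246,-.1977,.0957])/' plan.py
python3 -c "
from plan import *
go(*rackp(1,.05)); go(*rackp(1,0));print(rackp(1,0)[1])"
```

```text
t 2.45 q [-0.34 -0.08  0.72  2.19 -0.34  0.63  2.35] tgt [ 0.4989 -0.1205  0.1231] shift10cm [ 0.29   0.017 -0.551] turn [-0.0011 -0.002  -0.0042] rows 2 per row [ 0.145  0.008 -0.276] [-0.0006 -0.001  -0.0021]
t 2.45 q [-0.34 -0.08  0.72  2.19 -0.34  0.63  2.35] tgt [ 0.5222 -0.1172  0.0789] shift10cm [ 0.522  0.05  -0.993] turn [-0.0011 -0.002  -0.0042] rows 3 per row [ 0.174  0.017 -0.331] [-0.0004 -0.0007 -0.0014]
[[-0.87413901 -0.14090123  0.46478795]
 [-0.1244084   0.99002366  0.06614912]
 [-0.46947156  0.         -0.88294759]]
```

>>> jog_arm:
  moves:
    - [[0.1, 0.005, -0.19], [-0.001, -0.002, -0.0042]]
    - [[0.12, 0.01, -0.22], [0, 0, 0]]
    - [[0.1, 0.01, -0.2], [0, 0, 0]]
    - [[0.08, 0.01, -0.16], [0, 0, 0]]
    - [[0.07, 0.01, -0.12], [0, 0, 0]]
    - [[0.05, 0.005, -0.1], [0, 0, 0]]
    - [[0, 0, 0], [0, 0, 0]]
    - [[0, 0, 0], [0, 0, 0]]

```text
time_s: 3.25
tool_pos: [0.5217, -0.1182, 0.0789]
eef_rot: [[-0.875, -0.139, 0.465], [-0.123, 0.99, 0.066], [-0.469, 0.001, -0.883]]
force: [-0.0, -0.8, 0.8]
opening: 0.649
gripper_force: 0.0
```

```bash
python3 -c "
from plan import *
go(*rackp(1,0));print(robot.sense()['force'])"
```

```text
t 3.25 q [-0.24  0.25  0.66  2.22 -0.96  0.47  2.9 ] tgt [ 0.5222 -0.1172  0.0789] shift10cm [ 0.004  0.009 -0.   ] turn [-0.0002 -0.0001  0.0006] rows 1 per row [ 0.004  0.009 -0.   ] [-0.0002 -0.0001  0.0006]
[-0.03492434 -0.81940896  0.76347468]
```

>>> jog_arm:
  moves:
    - [[0.004, 0.009, 0], [0, 0, 0]]
    - [[0, 0, 0], [0, 0, 0]]
    - [[0, 0, 0], [0, 0, 0]]
    - [[0, 0, 0], [0, 0, 0]]
    - [[0, 0, 0], [0, 0, 0]]
  jaw: 1
  force: 40

```text
time_s: 3.75
tool_pos: [0.5221, -0.1183, 0.0797]
eef_rot: [[-0.874, -0.137, 0.466], [-0.121, 0.991, 0.065], [-0.471, 0.001, -0.882]]
force: [-3.3, 1.3, 6.3]
opening: 0.369
gripper_force: 40.4
```

>>> jog_arm:
  moves:
    - [[-0.02, -0.003, 0.045], [0, 0, 0]]
    - [[-0.05, -0.007, 0.09], [0, 0, 0]]
    - [[-0.07, -0.01, 0.13], [0, 0, 0]]
    - [[-0.07, -0.01, 0.16], [0, 0, 0]]
    - [[0, 0, 0.3], [0, 0, 0]]
    - [[0, 0, 0.4], [0, 0, 0]]
    - [[0, 0, 0.3], [0, 0, 0]]
    - [[0, 0, 0.1], [0, 0, 0]]

```text
time_s: 4.55
tool_pos: [0.5025, -0.1228, 0.2355]
eef_rot: [[-0.871, -0.136, 0.471], [-0.12, 0.991, 0.064], [-0.476, -0.001, -0.88]]
force: [0.9, -0.2, -0.6]
opening: 0.37
gripper_force: 40.2
```

```bash
cat >> plan.py <<'E'
def solep(dx,dy,z,yaw=0): # slat centre at sole offset dx,dy; TCP height z
    return np.r_[(SC+Rz(SY)@[dx,dy,0])[:2],z],Rtool(SY+yaw,0)
E
python3 -c "
from plan import *
go(*solep(0,-.045,.25)); go(*solep(0,.045,.25));s=robot.sense();print(s['gripper_force'],s['opening'],s['force'])"
```

```text
t 4.55 q [-0.46 -0.1   0.78  2.05 -0.21  0.73  2.17] tgt [0.5511 0.1536 0.25  ] shift10cm [0.486 2.764 0.145] turn [-0.0061  0.1579 -0.0594] rows 7 per row [0.069 0.395 0.021] [-0.0009  0.0226 -0.0085]
t 4.55 q [-0.46 -0.1   0.78  2.05 -0.21  0.73  2.17] tgt [0.5559 0.2434 0.25  ] shift10cm [0.534 3.663 0.145] turn [-0.0061  0.1579 -0.0594] rows 9 per row [0.059 0.407 0.016] [-0.0007  0.0175 -0.0066]
40.23441195487976 0.3695105648570118 [ 0.91261881 -0.19497486 -0.60884499]
```

>>> jog_arm:
  moves:
    - [[0.03, 0.2, 0], [-0.0008, 0.0198, -0.0074]]
    - [[0.06, 0.4, 0], [-0.0008, 0.0198, -0.0074]]
    - [[0.06, 0.45, 0], [-0.0008, 0.0198, -0.0074]]
    - [[0.06, 0.45, 0], [-0.0008, 0.0198, -0.0074]]
    - [[0.06, 0.45, 0], [-0.0008, 0.0198, -0.0074]]
    - [[0.06, 0.45, 0], [-0.0008, 0.0198, -0.0074]]
    - [[0.06, 0.45, 0], [-0.0008, 0.0198, -0.0074]]
    - [[0.06, 0.4, 0], [-0.0005, 0.0193, -0.0076]]

```text
time_s: 5.35
tool_pos: [0.5447, 0.206, 0.2296]
eef_rot: [[-0.999, 0.053, -0.012], [0.053, 0.999, 0.002], [0.013, 0.001, -1.0]]
force: [1.2, -0.4, -0.3]
opening: 0.37
gripper_force: 40.2
```

>>> jog_arm:
  moves:
    - [[0.05, 0.3, -0.15], [0, 0, 0]]
    - [[0.03, 0.11, -0.25], [0, 0, 0]]
    - [[0, 0, -0.2], [0, 0, 0]]
    - [[0, 0, 0], [0, 0, 0]]
    - [[0, 0, 0], [0, 0, 0]]

```text
time_s: 5.85
tool_pos: [0.5532, 0.2433, 0.1703]
eef_rot: [[-0.998, 0.055, -0.009], [0.055, 0.998, 0.001], [0.009, 0.0, -1.0]]
force: [-0.6, 0.3, 0.2]
opening: 0.37
gripper_force: 40.2
```

```bash
python3 - <<'E'
from plan import *
f=grab('wrist','w3');t=grab('top','t3')
go(*solep(0,.045,.15));s=robot.sense();print(s['tool_pos'],s['gripper_force'],s['force'])
cv2.imwrite('pics/w3b.png',cv2.resize(f['color'][100:400,100:540,::-1],None,fx=1.8,fy=1.8,interpolation=3))
E
```

```text
t 5.95 q [-0.74  0.49  0.44  1.45 -0.22  1.26  1.24] tgt [0.5559 0.2434 0.15  ] shift10cm [ 0.014 -0.002 -0.224] turn [-0.0009 -0.0017  0.0004] rows 1 per row [ 0.014 -0.002 -0.224] [-0.0009 -0.0017  0.0004]
[0.5545169  0.24359381 0.1723806 ] 40.23714780807495 [-0.85655756 -0.01553407 -0.58547801]
```

View pics/w3b.png

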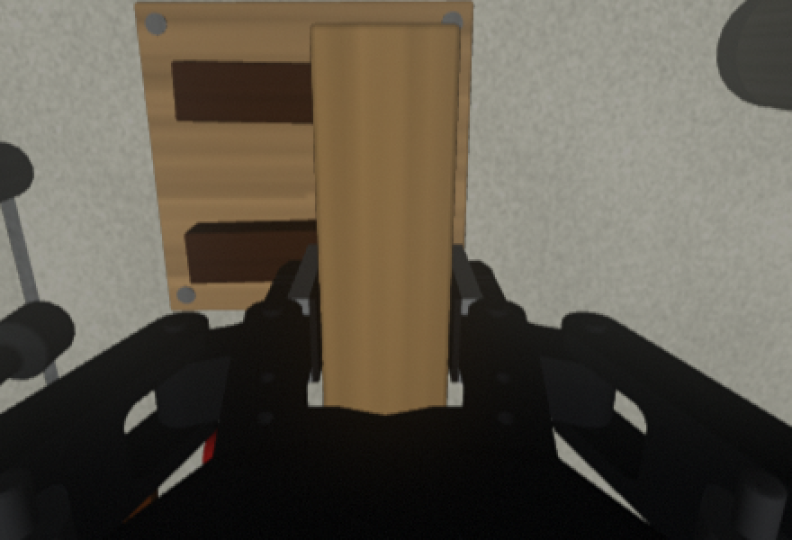

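```bash
python3 - <<'E'
from plan import *
f=load('w3');s=f['s'];T=np.array(f['T_tool_cam'])
W=lambda x,y:(100+x/1.8-.2,100+y/1.8-.2)
for zt in (-.030,-.033,-.036):
  for p in((312,24),(461,24)):
    u,v=W(*p);d=T[:3,:3]@np.array([(u-f['cx'])/f['fx'],-(v-f['cy'])/f['fy'],-1]);o=T[:3,3];print(zt,(o+d*(zt-o[2])/d[2]).round(4))
def pix(l):return ((proj(f,SC+Rz(SY)@np.array(l))-100+.2)*1.8).round(1)
print('near corners pred',pix([-.095,.095,0]),pix([-.095,-.095,0]),'obs 473,3 /135,3')
print('far right corner',pix([.095,-.095,0]),'obs ~170,310')
print('near slat -y corners top',pix([-.061,-.07,.022]),pix([-.029,-.07,.022]),'obs 172,62 /175,120')
print('far slat',pix([.029,-.07,.022]),pix([.061,-.07,.022]),'obs 187,236/190,281')
E
```

```text
-0.03 [ 0.07   -0.0147 -0.03  ]
-0.03 [ 0.07    0.0167 -0.03  ]
-0.033 [ 0.0698 -0.0143 -0.033 ]
-0.033 [ 0.0698  0.0163 -0.033 ]
-0.036 [ 0.0697 -0.0139 -0.036 ]
-0.036 [ 0.0697  0.0158 -0.036 ]
near corners pred [474.1   0.7] [131.3   1.1] obs 473,3 /135,3
far right corner [168.1 311.9] obs ~170,310
near slat -y corners top [166.5  64.9] [172.9 125.3] obs 172,62 /175,120
far slat [183.5 226.3] [189.  277.8] obs 187,236/190,281
```

>>> jog_arm:
  moves:
    - [[0.014, -0.002, -0.15], [-0.0009, -0.0017, 0.0004]]
    - [[0, 0, -0.35], [0, 0, 0]]
    - [[0, 0, -0.35], [0, 0, 0]]
    - [[0, 0, -0.25], [0, 0, 0]]
    - [[0, 0, -0.15], [0, 0, 0]]
    - [[0, 0, -0.08], [0, 0, 0]]
    - [[0, 0, 0], [0, 0, 0]]
    - [[0, 0, 0], [0, 0, 0]]

```text
time_s: 6.75
tool_pos: [0.5564, 0.2444, 0.0398]
eef_rot: [[-0.999, 0.053, 0.001], [0.053, 0.999, 0.001], [-0.001, 0.001, -1.0]]
force: [-0.1, 0.6, 0.6]
opening: 0.368
gripper_force: 40.2
```

```bash
python3 - <<'E'
from plan import *
go(*solep(0,.045,.029));print(robot.sense()['force'])
E
```

```text
t 6.75 q [-0.71  0.62  0.4   1.6  -0.27  0.98  1.29] tgt [0.5559 0.2434 0.029 ] shift10cm [-0.005 -0.01  -0.108] turn [-0.0002  0.0003 -0.0004] rows 1 per row [-0.005 -0.01  -0.108] [-0.0002  0.0003 -0.0004]
[-0.09705894  0.64518002  0.59320448]
```

>>> jog_arm:
  moves:
    - [[-0.005, -0.01, -0.04], [0, 0, 0]]
    - [[0, 0, -0.03], [0, 0, 0]]
    - [[0, 0, -0.015], [0, 0, 0]]
    - [[0, 0, 0], [0, 0, 0]]
    - [[0, 0, 0], [0, 0, 0]]

```text
time_s: 7.25
tool_pos: [0.5546, 0.2431, 0.0298]
eef_rot: [[-0.999, 0.053, -0.002], [0.053, 0.999, -0.001], [0.002, -0.001, -1.0]]
force: [0.2, 0.0, -0.9]
opening: 0.369
gripper_force: 40.2
```

>>> jog_arm:
  moves:
    - [[0, 0, -0.015], [0, 0, 0]]
    - [[0, 0, -0.005], [0, 0, 0]]
    - [[0, 0, 0], [0, 0, 0]]

```text
time_s: 7.55
tool_pos: [0.5545, 0.243, 0.0276]
eef_rot: [[-0.999, 0.053, -0.002], [0.053, 0.999, -0.001], [0.002, -0.001, -1.0]]
force: [0.9, 1.1, -1.2]
opening: 0.368
gripper_force: 40.2
```

>>> jog_arm:
  moves:
    - [[0, 0, -0.01], [0, 0, 0]]
    - [[0, 0, -0.005], [0, 0, 0]]
    - [[0, 0, 0], [0, 0, 0]]

```text
time_s: 7.85
tool_pos: [0.5546, 0.2431, 0.0273]
eef_rot: [[-0.999, 0.053, -0.002], [0.053, 0.999, -0.0], [0.002, -0.0, -1.0]]
force: [-2.3, -1.6, 4.8]
opening: 0.372
gripper_force: 40.9
```

>>> jog_arm:
  moves:
    - [[0, 0, 0.003], [0, 0, 0]]
    - [[0, 0, 0], [0, 0, 0]]
    - [[0, 0, 0], [0, 0, 0]]
    - [[0, 0, 0], [0, 0, 0]]
  jaw: 0.35

```text
time_s: 8.25
tool_pos: [0.5545, 0.2431, 0.0264]
eef_rot: [[-0.999, 0.053, -0.002], [0.053, 0.999, -0.001], [0.002, -0.001, -1.0]]
force: [0.0, -0.2, 0.4]
opening: 0.651
gripper_force: 0.0
```

>>> jog_arm:
  moves:
    - [[0, 0, 0.1], [0, 0, 0]]
    - [[0, 0, 0.25], [0, 0, 0]]
    - [[0, 0, 0.4], [0, 0, 0]]
    - [[0, 0, 0.45], [0, 0, 0]]
    - [[0, 0, 0.4], [0, 0, 0]]
    - [[0, 0, 0.25], [0, 0, 0]]
    - [[0, 0, 0], [0, 0, 0]]
    - [[0, 0, 0], [0, 0, 0]]

```text
time_s: 9.05
tool_pos: [0.5548, 0.2431, 0.2125]
eef_rot: [[-0.999, 0.053, -0.001], [0.053, 0.999, 0.0], [0.001, 0.0, -1.0]]
force: [-0.2, 0.2, -1.4]
opening: 0.655
gripper_force: 0.0
```

```bash
cat >> plan.py <<'E'
flip=lambda R:R@np.diag([-1,-1,1])
E
python3 - <<'E'
from plan import *
t=grab('top','t4');f=grab('wrist','w4');s=robot.sense();print(s['tool_pos'],s['opening'])
p,R=rackp(0,.11); go(p,flip(R)); print(flip(R).round(3).tolist())
a=cv2.resize(f['color'][60:360,140:500,::-1],None,fx=1.5,fy=1.5,interpolation=3)
b=cv2.resize(t['color'][165:240,230:300,::-1],None,fx=3.5,fy=6,interpolation=3)
cv2.imwrite('pics/c4.png',cv2.hconcat([a,b]));print(a.shape,b.shape)
E
```

```text
[0.55354575 0.2428143  0.21022531] 0.6450061906801395
t 9.15 q [-0.74  0.46  0.45  1.4  -0.2   1.34  1.23] tgt [ 0.4823 -0.2037  0.176 ] shift10cm [-0.712 -4.465 -0.342] turn [ 0.2262  0.0092 -0.9125] rows 23 per row [-0.031 -0.194 -0.015] [ 0.0098  0.0004 -0.0397]
[[0.874, 0.141, 0.465], [0.124, -0.99, 0.066], [0.469, 0.0, -0.883]]
(450, 540, 3) (450, 245, 3)
```

View pics/c4.png

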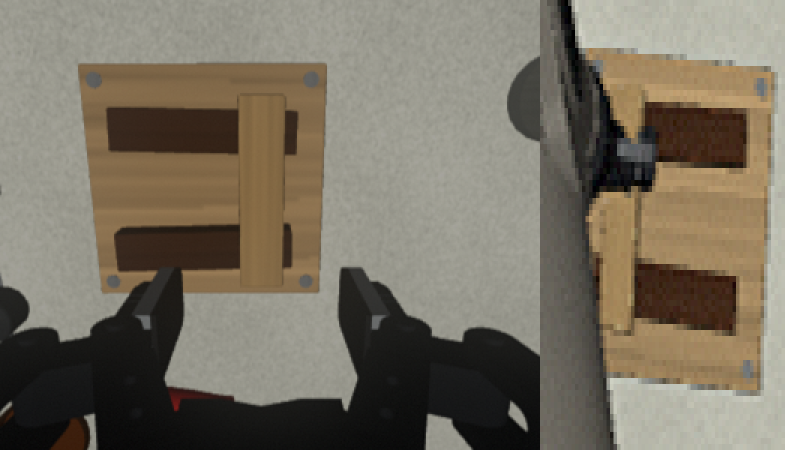

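>>> jog_arm:
  moves:
    - [[0, -0.1, 0.1], [0.0098, 0.0004, -0.0397]]
    - [[0, -0.2, 0.1], [0.0098, 0.0004, -0.0397]]
    - [[-0.04, -0.22, 0], [0.0098, 0.0004, -0.0397]]
    - [[-0.04, -0.22, 0], [0.0098, 0.0004, -0.0397]]
    - [[-0.04, -0.22, 0], [0.0098, 0.0004, -0.0397]]
    - [[-0.04, -0.22, 0], [0.0098, 0.0004, -0.0397]]
    - [[-0.04, -0.22, 0], [0.0098, 0.0004, -0.0397]]
    - [[-0.04, -0.22, 0], [0.0098, 0.0004, -0.0397]]

```text
time_s: 9.95
tool_pos: [0.5292, 0.08, 0.2298]
eef_rot: [[-0.495, 0.863, 0.1], [0.858, 0.467, 0.211], [0.135, 0.19, -0.972]]
force: [0.2, 0.3, -0.6]
opening: 0.652
gripper_force: 0.0
```

>>> jog_arm:
  moves:
    - [[-0.04, -0.22, 0], [0.0098, 0.0004, -0.0397]]
    - [[-0.04, -0.22, 0], [0.0098, 0.0004, -0.0397]]
    - [[-0.04, -0.22, 0], [0.0098, 0.0004, -0.0397]]
    - [[-0.04, -0.22, 0], [0.0098, 0.0004, -0.0397]]
    - [[-0.04, -0.22, 0], [0.0098, 0.0004, -0.0397]]
    - [[-0.04, -0.22, 0], [0.0098, 0.0004, -0.0397]]
    - [[-0.04, -0.22, 0], [0.0098, 0.0004, -0.0397]]
    - [[-0.04, -0.22, 0], [0.0098, 0.0004, -0.0397]]

```text
time_s: 10.75
tool_pos: [0.4971, -0.0955, 0.2299]
eef_rot: [[0.432, 0.839, 0.331], [0.826, -0.515, 0.228], [0.361, 0.175, -0.916]]
force: [1.8, 0.3, -0.0]
opening: 0.647
gripper_force: 0.0
```

```bash
python3 - <<'E'
from plan import *
p,R=rackp(0,.11); go(p,flip(R)); print(robot.sense()['tool_pos'])
f=load('w4');P=[atz(f,140+x/1.5-.2,60+y/1.5-.2,.059) for x,y in((238,95),(284,95),(284,286),(240,286))]
print([(Rz(-SY)@(q-SC)).round(4).tolist() for q in P])
E
```

```text
t 10.75 q [-0.46  0.06  0.91  1.92 -0.48  1.02  0.15] tgt [ 0.4823 -0.2037  0.176 ] shift10cm [-0.148 -1.082 -0.538] turn [ 0.0686  0.0008 -0.2756] rows 7 per row [-0.021 -0.155 -0.077] [ 0.0098  0.0001 -0.0394]
[ 0.4971163  -0.09553147  0.22989744]
[[-0.0713, 0.0295, 0.044], [-0.0713, 0.0603, 0.044], [0.0671, 0.0624, 0.044], [0.0671, 0.0293, 0.044]]
```

>>> jog_arm:
  moves:
    - [[-0.02, -0.2, 0], [0.0098, 0.0002, -0.0394]]
    - [[-0.02, -0.2, 0], [0.0098, 0.0002, -0.0394]]
    - [[-0.02, -0.2, -0.05], [0.0098, 0.0002, -0.0394]]
    - [[-0.02, -0.18, -0.1], [0.0098, 0.0002, -0.0394]]
    - [[-0.02, -0.15, -0.13], [0.0098, 0, -0.0394]]
    - [[-0.02, -0.1, -0.13], [0.0098, 0, -0.0394]]
    - [[-0.02, -0.05, -0.13], [0.0098, 0, -0.0394]]
    - [[0, 0, 0], [0, 0, 0]]

```text
time_s: 11.55
tool_pos: [0.4815, -0.2012, 0.174]
eef_rot: [[0.876, 0.145, 0.46], [0.128, -0.989, 0.067], [0.465, 0.0, -0.885]]
force: [-0.2, 0.3, -0.1]
opening: 0.651
gripper_force: 0.0
```

>>> jog_arm:
  moves:
    - [[0, 0, 0], [0, 0, 0]]

```text
time_s: 11.65
tool_pos: [0.484, -0.2021, 0.1768]
eef_rot: [[0.873, 0.148, 0.464], [0.132, -0.989, 0.066], [0.469, 0.004, -0.883]]
force: [0.1, -1.2, -0.2]
opening: 0.649
gripper_force: 0.0
```

```bash
python3 - <<'E'
from plan import *
p,R=rackp(0,.11); go(p,flip(R)); p,R=rackp(0,0); go(p,flip(R)); print(robot.sense()['tool_pos'])
E
```

```text
t 11.65 q [-0.39  0.09  1.04  2.09 -0.63  0.74 -0.37] tgt [ 0.4823 -0.2037  0.176 ] shift10cm [-0.017 -0.016 -0.007] turn [ 0.0011  0.     -0.0022] rows 1 per row [-0.017 -0.016 -0.007] [ 0.0011  0.     -0.0022]
t 11.65 q [-0.39  0.09  1.04  2.09 -0.63  0.74 -0.37] tgt [ 0.5334 -0.1964  0.0789] shift10cm [ 0.494  0.057 -0.978] turn [ 0.0011  0.     -0.0022] rows 3 per row [ 0.165  0.019 -0.326] [ 0.0004  0.     -0.0007]
[ 0.48403252 -0.20211505  0.17677347]
```

>>> jog_arm:
  moves:
    - [[0.08, 0.005, -0.17], [0.001, 0, -0.002]]
    - [[0.12, 0.012, -0.23], [0, 0, 0]]
    - [[0.1, 0.012, -0.2], [0, 0, 0]]
    - [[0.08, 0.012, -0.16], [0, 0, 0]]
    - [[0.065, 0.011, -0.12], [0, 0, 0]]
    - [[0.05, 0.005, -0.1], [0, 0, 0]]
    - [[0, 0, 0], [0, 0, 0]]
    - [[0, 0, 0], [0, 0, 0]]

```text
time_s: 12.45
tool_pos: [0.5346, -0.1973, 0.08]
eef_rot: [[0.873, 0.14, 0.467], [0.125, -0.99, 0.065], [0.471, 0.002, -0.882]]
force: [-0.2, -0.1, -0.2]
opening: 0.653
gripper_force: 0.0
```

```bash
python3 - <<'E'
from plan import *
p,R=rackp(0,0); go(p,flip(R)); print(robot.sense()['tool_pos'])
E
```

```text
t 12.45 q [-0.19  0.39  0.86  2.11 -1.11  0.68  0.  ] tgt [ 0.5334 -0.1964  0.0789] shift10cm [-0.012  0.009 -0.011] turn [0.0004 0.0008 0.0001] rows 1 per row [-0.012  0.009 -0.011] [0.0004 0.0008 0.0001]
[ 0.53459239 -0.19734294  0.08001258]
```

Grasp and lift.

>>> jog_arm:
  moves:
    - [[-0.005, 0.009, -0.008], [0, 0, 0]]
    - [[0, 0, 0], [0, 0, 0]]
    - [[0, 0, 0], [0, 0, 0]]
    - [[0, 0, 0], [0, 0, 0]]
    - [[0, 0, 0], [0, 0, 0]]
  jaw: 1

```text
time_s: 12.95
tool_pos: [0.5339, -0.1968, 0.0798]
eef_rot: [[0.873, 0.139, 0.468], [0.123, -0.99, 0.065], [0.473, 0.001, -0.881]]
force: [-3.9, 0.6, 6.2]
opening: 0.37
gripper_force: 40.8
```

>>> jog_arm:
  moves:
    - [[-0.02, -0.003, 0.045], [0, 0, 0]]
    - [[-0.05, -0.007, 0.09], [0, 0, 0]]
    - [[-0.07, -0.01, 0.13], [0, 0, 0]]
    - [[-0.07, -0.01, 0.16], [0, 0, 0]]
    - [[0, 0, 0.3], [0, 0, 0]]
    - [[0, 0, 0.4], [0, 0, 0]]
    - [[0, 0, 0.3], [0, 0, 0]]
    - [[0, 0, 0.1], [0, 0, 0]]

```text
time_s: 13.75
tool_pos: [0.5139, -0.2005, 0.235]
eef_rot: [[0.871, 0.138, 0.472], [0.123, -0.99, 0.064], [0.476, 0.002, -0.879]]
force: [-0.1, 0.2, -1.0]
opening: 0.372
gripper_force: 40.0
```

```bash
python3 - <<'E'
from plan import *
p,R=solep(.002,-.045,.17); go(p,flip(R)); print(robot.sense()['tool_pos'])
E
```

```text
t 13.75 q [-0.51  0.06  1.11  1.96 -0.51  0.84 -0.56] tgt [0.5531 0.1535 0.17  ] shift10cm [ 0.392  3.54  -0.65 ] turn [-0.006   0.158  -0.0604] rows 9 per row [ 0.044  0.393 -0.072] [-0.0007  0.0176 -0.0067]
[ 0.51385448 -0.20051969  0.23499299]
```

>>> jog_arm:
  moves:
    - [[0.03, 0.2, 0], [-0.0007, 0.0176, -0.0067]]
    - [[0.04, 0.4, 0], [-0.0007, 0.0176, -0.0067]]
    - [[0.04, 0.44, 0], [-0.0007, 0.0176, -0.0067]]
    - [[0.04, 0.44, 0], [-0.0007, 0.0176, -0.0067]]
    - [[0.05, 0.44, 0], [-0.0007, 0.0176, -0.0067]]
    - [[0.05, 0.44, 0], [-0.0007, 0.0176, -0.0067]]
    - [[0.04, 0.44, 0], [-0.0007, 0.0176, -0.0067]]
    - [[0.04, 0.39, -0.1], [-0.0007, 0.0176, -0.0067]]

```text
time_s: 14.55
tool_pos: [0.546, 0.123, 0.2221]
eef_rot: [[0.998, -0.031, 0.048], [-0.032, -0.999, 0.005], [0.048, -0.006, -0.999]]
force: [0.7, 0.1, 0.6]
opening: 0.366
gripper_force: 40.0
```

>>> jog_arm:
  moves:
    - [[0.04, 0.25, -0.15], [-0.0007, 0.0176, -0.0067]]
    - [[0.02, 0.1, -0.25], [0, 0, 0]]
    - [[0, 0, -0.15], [0, 0, 0]]
    - [[0, 0, 0], [0, 0, 0]]
    - [[0, 0, 0], [0, 0, 0]]

```text
time_s: 15.05
tool_pos: [0.5513, 0.1542, 0.1664]
eef_rot: [[0.998, -0.055, -0.007], [-0.055, -0.998, 0.0], [-0.007, -0.0, -1.0]]
force: [-1.0, 0.2, -1.0]
opening: 0.367
gripper_force: 40.0
```

```bash
python3 - <<'E'
from plan import *
p,R=solep(.002,-.045,.04); go(p,flip(R)); s=robot.sense();print(s['tool_pos'],s['gripper_force'])
E
```

```text
t 15.05 q [-0.88  0.51  0.85  1.57 -0.39  1.25 -1.59] tgt [0.5531 0.1535 0.04  ] shift10cm [ 0.017 -0.008 -1.264] turn [-0.0001 -0.0023  0.0002] rows 3 per row [ 0.006 -0.003 -0.421] [-0.     -0.0008  0.0001]
[0.55134694 0.15421153 0.16639338] 39.98802602291107
```

>>> jog_arm:
  moves:
    - [[0.017, -0.008, -0.15], [0, -0.0023, 0]]
    - [[0, 0, -0.33], [0, 0, 0]]
    - [[0, 0, -0.33], [0, 0, 0]]
    - [[0, 0, -0.25], [0, 0, 0]]
    - [[0, 0, -0.15], [0, 0, 0]]
    - [[0, 0, -0.06], [0, 0, 0]]
    - [[0, 0, 0], [0, 0, 0]]
    - [[0, 0, 0], [0, 0, 0]]

```text
time_s: 15.85
tool_pos: [0.5547, 0.1539, 0.0409]
eef_rot: [[0.999, -0.054, 0.003], [-0.054, -0.999, 0.002], [0.003, -0.002, -1.0]]
force: [0.1, -0.8, 0.0]
opening: 0.37
gripper_force: 40.0
```

```bash
python3 - <<'E'
from plan import *
p,R=solep(.002,-.045,.029); go(p,flip(R)); s=robot.sense();print(s['tool_pos'],s['force'])
E
```

```text
t 15.85 q [-0.83  0.64  0.76  1.71 -0.51  1.   -1.5 ] tgt [0.5531 0.1535 0.029 ] shift10cm [-0.016 -0.004 -0.119] turn [-0.0006  0.0011  0.0001] rows 1 per row [-0.016 -0.004 -0.119] [-0.0006  0.0011  0.0001]
[0.55467766 0.15387621 0.04087757] [ 0.12831981 -0.79766208  0.02568467]
```

>>> jog_arm:
  moves:
    - [[-0.012, -0.004, -0.05], [-0.0006, 0.001, 0]]
    - [[0, 0, -0.04], [0, 0, 0]]
    - [[0, 0, -0.02], [0, 0, 0]]
    - [[0, 0, -0.01], [0, 0, 0]]
    - [[0, 0, 0], [0, 0, 0]]
    - [[0, 0, 0], [0, 0, 0]]

```text
time_s: 16.45
tool_pos: [0.5522, 0.1534, 0.0274]
eef_rot: [[0.999, -0.054, -0.002], [-0.054, -0.999, -0.001], [-0.002, 0.001, -1.0]]
force: [0.1, -0.4, -0.8]
opening: 0.371
gripper_force: 40.0
```

>>> jog_arm:
  moves:
    - [[0, 0, -0.01], [0, 0, 0]]
    - [[0, 0, -0.005], [0, 0, 0]]
    - [[0, 0, 0], [0, 0, 0]]

```text
time_s: 16.75
tool_pos: [0.5523, 0.1534, 0.0269]
eef_rot: [[0.999, -0.054, -0.002], [-0.054, -0.999, -0.0], [-0.002, 0.0, -1.0]]
force: [-3.2, -0.2, 5.3]
opening: 0.37
gripper_force: 40.8
```

Contact; release and rise.

>>> jog_arm:
  moves:
    - [[0, 0, 0.003], [0, 0, 0]]
    - [[0, 0, 0], [0, 0, 0]]
    - [[0, 0, 0], [0, 0, 0]]
    - [[0, 0, 0], [0, 0, 0]]
  jaw: 0.35

```text
time_s: 17.15
tool_pos: [0.552, 0.1534, 0.0259]
eef_rot: [[0.999, -0.054, -0.003], [-0.054, -0.999, -0.001], [-0.003, 0.001, -1.0]]
force: [-0.4, -0.4, 0.8]
opening: 0.652
gripper_force: 0.0
```

>>> jog_arm:
  moves:
    - [[0, 0, 0.1], [0, 0, 0]]
    - [[0, 0, 0.25], [0, 0, 0]]
    - [[0, 0, 0.4], [0, 0, 0]]
    - [[0, 0, 0.45], [0, 0, 0]]
    - [[0, 0, 0.4], [0, 0, 0]]
    - [[0, 0, 0.35], [0, 0, 0]]
    - [[0, 0, 0], [0, 0, 0]]
    - [[0, 0, 0], [0, 0, 0]]

```text
time_s: 17.95
tool_pos: [0.5526, 0.1533, 0.2224]
eef_rot: [[0.999, -0.054, -0.0], [-0.054, -0.999, 0.0], [-0.0, -0.0, -1.0]]
force: [-0.2, 1.0, -0.7]
opening: 0.649
gripper_force: 0.0
```

```bash
python3 - <<'E'
from plan import *
f=grab('wrist','w5')
p,R=rackp(-1,.10); go(p,flip(R)); s=robot.sense();print(s['tool_pos'],s['force'])
E
```

```text
t 18.0 q [-0.9   0.46  0.87  1.49 -0.36  1.36 -1.62] tgt [ 0.4982 -0.2823  0.1672] shift10cm [-0.534 -4.357 -0.537] turn [ 0.007  -0.1567  0.0611] rows 10 per row [-0.053 -0.436 -0.054] [ 0.0007 -0.0157  0.0061]
[0.55159964 0.15345523 0.22089107] [-0.67295096  0.01632252 -0.64277125]
```

>>> jog_arm:
  moves:
    - [[0, -0.25, 0], [0.0007, -0.0157, 0.0061]]
    - [[-0.05, -0.45, 0], [0.0007, -0.0157, 0.0061]]
    - [[-0.06, -0.47, 0], [0.0007, -0.0157, 0.0061]]
    - [[-0.06, -0.47, 0], [0.0007, -0.0157, 0.0061]]
    - [[-0.06, -0.47, 0], [0.0007, -0.0157, 0.0061]]
    - [[-0.06, -0.47, 0], [0.0007, -0.0157, 0.0061]]
    - [[-0.06, -0.47, 0], [0.0007, -0.0157, 0.0061]]
    - [[-0.06, -0.47, 0], [0.0007, -0.0157, 0.0061]]

```text
time_s: 18.8
tool_pos: [0.5096, -0.1986, 0.2198]
eef_rot: [[0.919, 0.104, 0.379], [0.093, -0.995, 0.048], [0.382, -0.009, -0.924]]
force: [0.6, 0.1, -0.7]
opening: 0.654
gripper_force: 0.0
```

```bash
python3 - <<'E'
from plan import *
p,R=rackp(-1,.10); go(p,flip(R)); s=robot.sense();print(s['tool_pos'])
f=load('w5');cv2.imwrite('pics/c5.png',cv2.resize(f['color'][60:360,100:540,::-1],None,fx=1.8,fy=1.8,interpolation=3))
E
```

```text
t 18.8 q [-0.46  0.13  1.05  1.91 -0.46  0.91 -0.66] tgt [ 0.4982 -0.2823  0.1672] shift10cm [-0.114 -0.836 -0.526] turn [ 0.001  -0.0308  0.0117] rows 3 per row [-0.038 -0.279 -0.175] [ 0.0003 -0.0103  0.0039]
[ 0.5095871  -0.19862321  0.21981994]
```

View pics/c5.png

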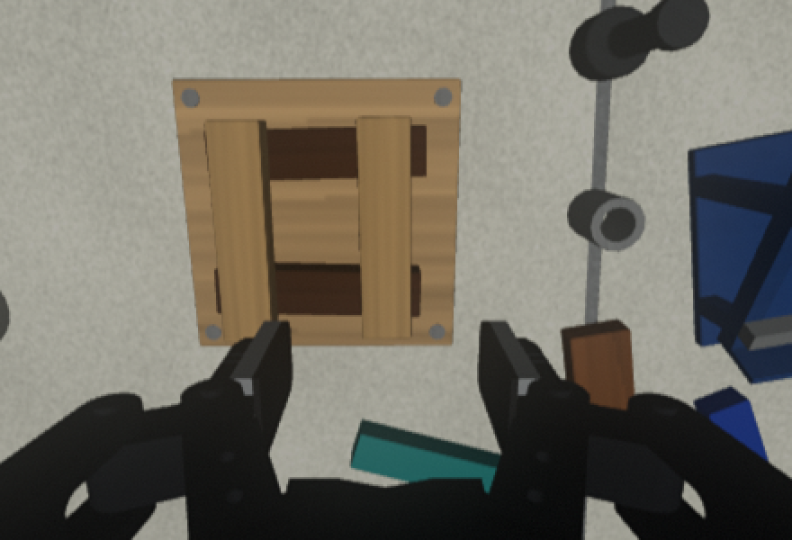

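>>> jog_arm:
  moves:
    - [[-0.04, -0.35, -0.1], [0.0003, -0.0103, 0.0039]]
    - [[-0.04, -0.3, -0.2], [0.0003, -0.0103, 0.0039]]
    - [[-0.03, -0.15, -0.2], [0.0003, -0.0103, 0.0039]]
    - [[0, -0.03, -0.03], [0, 0, 0]]
    - [[0, 0, 0], [0, 0, 0]]
    - [[0, 0, 0], [0, 0, 0]]

```text
time_s: 19.4
tool_pos: [0.5013, -0.2794, 0.1685]
eef_rot: [[0.874, 0.142, 0.465], [0.126, -0.99, 0.066], [0.469, 0.001, -0.883]]
force: [0.7, 0.3, 0.9]
opening: 0.648
gripper_force: 0.0
```

```bash
python3 - <<'E'
from plan import *
p,R=rackp(-1,.10); go(p,flip(R));p,R=rackp(-1,0); go(p,flip(R)); s=robot.sense();print(s['tool_pos'])
f=load('w5');P=[atz(f,100+x/1.8-.2,60+y/1.8-.2,.059) for x,y in((358,117),(412,117),(411,337),(363,338))]
print([(Rz(-SY)@(q-SC)).round(4).tolist() for q in P])
f=grab('wrist','w6')
b=RM+Rz(RY)@[0,-.08,0]
print([proj(f,b+Rz(RY)@RT@np.array([x*.05,y*.013,.014])).round() for x in(1,-1) for y in (1,-1)])
g=f['color'].astype(int).sum(2)
m=((f['color'][:,:,0].astype(int)-f['color'][:,:,1]>60)).astype(np.uint8)
n,l,st,c=cv2.connectedComponentsWithStats(m);print([(st[i].tolist(),c[i].round(1).tolist()) for i in range(1,n) if st[i,4]>300])
E
```

```text
t 19.4 q [-0.1   0.29  0.97  1.95 -0.85  0.9  -0.11] tgt [ 0.4982 -0.2823  0.1672] shift10cm [-0.031 -0.029 -0.012] turn [ 0.0003 -0.0001 -0.0003] rows 1 per row [-0.031 -0.029 -0.012] [ 0.0003 -0.0001 -0.0003]
t 19.4 q [-0.1   0.29  0.97  1.95 -0.85  0.9  -0.11] tgt [ 0.5447 -0.2756  0.0789] shift10cm [ 0.434  0.038 -0.895] turn [ 0.0003 -0.0001 -0.0003] rows 3 per row [ 0.145  0.013 -0.298] [ 0.0001 -0.     -0.0001]
[ 0.50128405 -0.27940597  0.16846689]
[[0.0698, -0.029, 0.044], [0.0697, -0.0603, 0.044], [-0.0682, -0.0615, 0.044], [-0.0689, -0.0303, 0.044]]
[array([300., 155.]), array([335., 155.]), array([301., 277.]), array([333., 278.])]
[([0, 3, 49, 31, 793], [22.0, 17.8]), ([297, 129, 43, 169, 2526], [317.0, 202.2])]
```

>>> jog_arm:
  moves:
    - [[0.06, 0.003, -0.15], [0, 0, 0]]
    - [[0.1, 0.008, -0.2], [0, 0, 0]]
    - [[0.09, 0.008, -0.18], [0, 0, 0]]
    - [[0.08, 0.008, -0.15], [0, 0, 0]]
    - [[0.06, 0.006, -0.12], [0, 0, 0]]
    - [[0.044, 0.005, -0.095], [0, 0, 0]]
    - [[0, 0, 0], [0, 0, 0]]
    - [[0, 0, 0], [0, 0, 0]]

```text
time_s: 20.25
tool_pos: [0.5442, -0.2769, 0.0793]
eef_rot: [[0.874, 0.14, 0.465], [0.125, -0.99, 0.064], [0.47, 0.002, -0.883]]
force: [-0.9, -0.5, 0.3]
opening: 0.652
gripper_force: 0.0
```

```bash
python3 - <<'E'
from plan import *
p,R=rackp(-1,0); go(p,flip(R)); print(robot.sense()['tool_pos'])
E
```

```text
t 20.25 q [ 0.01  0.49  0.82  1.97 -1.11  0.81  0.09] tgt [ 0.5447 -0.2756  0.0789] shift10cm [ 0.005  0.013 -0.004] turn [0.0007 0.0002 0.0002] rows 1 per row [ 0.005  0.013 -0.004] [0.0007 0.0002 0.0002]
[ 0.54416809 -0.27690267  0.07930882]
```

>>> jog_arm:
  moves:
    - [[0.005, 0.013, -0.004], [0, 0, 0]]
    - [[0, 0, 0], [0, 0, 0]]
    - [[0, 0, 0], [0, 0, 0]]
    - [[0, 0, 0], [0, 0, 0]]
    - [[0, 0, 0], [0, 0, 0]]
  jaw: 1

```text
time_s: 20.75
tool_pos: [0.5442, -0.2765, 0.0791]
eef_rot: [[0.874, 0.139, 0.466], [0.123, -0.99, 0.064], [0.47, 0.002, -0.882]]
force: [-3.3, 0.7, 6.5]
opening: 0.37
gripper_force: 40.7
```

>>> jog_arm:
  moves:
    - [[-0.02, -0.003, 0.045], [0, 0, 0]]
    - [[-0.05, -0.007, 0.09], [0, 0, 0]]
    - [[-0.07, -0.01, 0.13], [0, 0, 0]]
    - [[-0.07, -0.01, 0.16], [0, 0, 0]]
    - [[0, 0, 0.3], [0, 0, 0]]
    - [[0, 0, 0.4], [0, 0, 0]]
    - [[0, 0, 0.3], [0, 0, 0]]
    - [[0, 0, 0.1], [0, 0, 0]]

```text
time_s: 21.55
tool_pos: [0.5235, -0.2811, 0.2347]
eef_rot: [[0.872, 0.138, 0.469], [0.124, -0.99, 0.06], [0.473, 0.005, -0.881]]
force: [-0.9, 0.4, -0.6]
opening: 0.369
gripper_force: 40.0
```

```bash
python3 - <<'E'
from plan import *
p,R=solep(0,0,.18,np.pi/2); go(p,flip(R)); s=robot.sense();print(s['tool_pos'],s['gripper_force'],flip(R).round(2).tolist())
p,R=solep(0,0,.18,0); go(p,flip(R))
E
```

```text
t 21.55 q [-0.18  0.24  1.02  1.82 -0.73  0.99 -0.28] tgt [0.5535 0.1985 0.18  ] shift10cm [ 0.3    4.796 -0.547] turn [-0.1238  0.1162  0.4289] rows 12 per row [ 0.025  0.4   -0.046] [-0.0103  0.0097  0.0357]
[ 0.52352971 -0.28108572  0.2346773 ] 40.018728375434875 [[0.05, 1.0, 0.0], [1.0, -0.05, 0.0], [0.0, 0.0, -1.0]]
t 21.55 q [-0.18  0.24  1.02  1.82 -0.73  0.99 -0.28] tgt [0.5535 0.1985 0.18  ] shift10cm [ 0.3    4.796 -0.547] turn [-0.0049  0.1571 -0.0604] rows 11 per row [ 0.027  0.436 -0.05 ] [-0.0004  0.0143 -0.0055]
```

>>> jog_arm:
  moves:
    - [[0.01, 0.15, 0.05], [-0.0088, 0.0083, 0.0306]]
    - [[0.02, 0.3, 0.05], [-0.0088, 0.0083, 0.0306]]
    - [[0.02, 0.38, 0], [-0.0088, 0.0083, 0.0306]]
    - [[0.02, 0.4, 0], [-0.0088, 0.0083, 0.0306]]
    - [[0.02, 0.4, 0], [-0.0088, 0.0083, 0.0306]]
    - [[0.02, 0.4, 0], [-0.0088, 0.0083, 0.0306]]
    - [[0.02, 0.4, 0], [-0.0088, 0.0083, 0.0306]]
    - [[0.02, 0.4, 0], [-0.0088, 0.0083, 0.0306]]

```text
time_s: 22.35
tool_pos: [0.5367, 0.005, 0.2397]
eef_rot: [[0.573, 0.799, 0.184], [0.795, -0.596, 0.111], [0.198, 0.083, -0.977]]
force: [0.9, -0.6, -0.3]
opening: 0.368
gripper_force: 40.0
```

>>> jog_arm:
  moves:
    - [[0.03, 0.4, 0], [-0.0088, 0.0083, 0.0306]]
    - [[0.03, 0.4, 0], [-0.0088, 0.0083, 0.0306]]
    - [[0.03, 0.4, 0], [-0.0088, 0.0083, 0.0306]]
    - [[0.02, 0.38, -0.1], [-0.0088, 0.0083, 0.0306]]
    - [[0.02, 0.25, -0.2], [-0.0088, 0.0083, 0.0306]]
    - [[0.01, 0.1, -0.2], [-0.0088, 0.0083, 0.0306]]
    - [[0, 0, -0.1], [0, 0, 0]]
    - [[0, 0, 0], [0, 0, 0]]

```text
time_s: 23.15
tool_pos: [0.5502, 0.1952, 0.178]
eef_rot: [[0.059, 0.998, -0.01], [0.998, -0.059, -0.006], [-0.007, -0.009, -1.0]]
force: [0.3, -1.4, 0.0]
opening: 0.37
gripper_force: 40.0
```

```bash
python3 - <<'E'
from plan import *
p,R=solep(0,0,.065,np.pi/2); go(p,flip(R)); s=robot.sense();print(s['tool_pos'],s['gripper_force'])
E
```

```text
t 23.15 q [-0.79  0.47  0.61  1.51 -0.27  1.27 -0.21] tgt [0.5535 0.1985 0.065 ] shift10cm [ 0.033  0.033 -1.13 ] turn [ 0.0021 -0.0031  0.0017] rows 3 per row [ 0.011  0.011 -0.377] [ 0.0007 -0.001   0.0006]
[0.55021621 0.19520169 0.17798601] 39.99505162239075
```

>>> jog_arm:
  moves:
    - [[0.033, 0.033, -0.1], [0.002, -0.003, 0.0017]]
    - [[0, 0, -0.3], [0, 0, 0]]
    - [[0, 0, -0.3], [0, 0, 0]]
    - [[0, 0, -0.25], [0, 0, 0]]
    - [[0, 0, -0.13], [0, 0, 0]]
    - [[0, 0, -0.06], [0, 0, 0]]
    - [[0, 0, 0], [0, 0, 0]]
    - [[0, 0, 0], [0, 0, 0]]

```text
time_s: 23.95
tool_pos: [0.5566, 0.2001, 0.0683]
eef_rot: [[0.052, 0.999, 0.008], [0.999, -0.052, 0.004], [0.004, 0.007, -1.0]]
force: [-0.2, 0.5, -0.8]
opening: 0.368
gripper_force: 40.0
```

```bash
python3 - <<'E'
from plan import *
p,R=solep(0,0,.051,np.pi/2); go(p,flip(R)); s=robot.sense();print(s['tool_pos'],s['force'])
E
```

```text
t 23.95 q [-0.76  0.57  0.56  1.64 -0.35  1.02 -0.14] tgt [0.5535 0.1985 0.051 ] shift10cm [-0.031 -0.016 -0.173] turn [-0.0013  0.0024 -0.0006] rows 1 per row [-0.031 -0.016 -0.173] [-0.0013  0.0024 -0.0006]
[0.55658416 0.20008372 0.0682661 ] [-0.21182826  0.5290821  -0.78800273]
```

>>> jog_arm:
  moves:
    - [[-0.025, -0.013, -0.06], [-0.001, 0.002, -0.0005]]
    - [[0, 0, -0.05], [0, 0, 0]]
    - [[0, 0, -0.03], [0, 0, 0]]
    - [[0, 0, -0.02], [0, 0, 0]]
    - [[0, 0, 0], [0, 0, 0]]
    - [[0, 0, 0], [0, 0, 0]]

```text
time_s: 24.55
tool_pos: [0.5529, 0.1989, 0.0507]
eef_rot: [[0.053, 0.999, -0.002], [0.999, -0.053, -0.0], [-0.0, -0.001, -1.0]]
force: [-0.0, -0.7, -1.5]
opening: 0.371
gripper_force: 40.0
```

>>> jog_arm:
  moves:
    - [[0, 0, -0.01], [0, 0, 0]]
    - [[0, 0, -0.005], [0, 0, 0]]
    - [[0, 0, 0], [0, 0, 0]]

```text
time_s: 24.85
tool_pos: [0.5528, 0.199, 0.0491]
eef_rot: [[0.053, 0.999, -0.002], [0.999, -0.053, -0.0], [-0.0, -0.002, -1.0]]
force: [-0.1, 1.1, -0.6]
opening: 0.368
gripper_force: 40.0
```

>>> jog_arm:
  moves:
    - [[0, 0, -0.007], [0, 0, 0]]
    - [[0, 0, 0], [0, 0, 0]]
    - [[0, 0, 0], [0, 0, 0]]

```text
time_s: 25.15
tool_pos: [0.553, 0.199, 0.0487]
eef_rot: [[0.053, 0.999, -0.001], [0.999, -0.053, 0.0], [0.0, -0.001, -1.0]]
force: [-0.2, 0.6, 0.0]
opening: 0.368
gripper_force: 40.1
```

>>> jog_arm:
  moves:
    - [[0, 0, -0.008], [0, 0, 0]]
    - [[0, 0, 0], [0, 0, 0]]
    - [[0, 0, 0], [0, 0, 0]]

```text
time_s: 25.45
tool_pos: [0.5529, 0.1989, 0.0486]
eef_rot: [[0.053, 0.999, -0.001], [0.999, -0.053, 0.0], [0.0, -0.001, -1.0]]
force: [-1.8, -0.2, 4.4]
opening: 0.37
gripper_force: 40.7
```

>>> jog_arm:
  moves:
    - [[0, 0, 0.003], [0, 0, 0]]
    - [[0, 0, 0], [0, 0, 0]]
    - [[0, 0, 0], [0, 0, 0]]
    - [[0, 0, 0], [0, 0, 0]]
  jaw: 0.35

```text
time_s: 25.85
tool_pos: [0.5527, 0.1989, 0.0477]
eef_rot: [[0.053, 0.999, -0.002], [0.999, -0.053, -0.0], [-0.0, -0.002, -1.0]]
force: [-0.3, 0.4, 0.4]
opening: 0.648
gripper_force: 0.0
```

>>> jog_arm:
  moves:
    - [[0, 0, 0.1], [0, 0, 0]]
    - [[0, 0, 0.25], [0, 0, 0]]
    - [[0, 0, 0.4], [0, 0, 0]]
    - [[0, 0, 0.45], [0, 0, 0]]
    - [[0, 0, 0.4], [0, 0, 0]]
    - [[0, 0, 0.1], [0, 0, 0]]
    - [[0, 0, 0], [0, 0, 0]]
    - [[0, 0, 0], [0, 0, 0]]

```text
time_s: 26.65
tool_pos: [0.5521, 0.1989, 0.217]
eef_rot: [[0.053, 0.999, -0.003], [0.999, -0.053, -0.0], [-0.001, -0.003, -1.0]]
force: [-0.7, 0.5, -0.3]
opening: 0.651
gripper_force: 0.0
```

```bash
python3 - <<'E'
from plan import *
f=grab('wrist','w7');s=f['s'];print(s['tool_pos'],s['opening'],s['force'])
cv2.imwrite('pics/c7.png',cv2.resize(f['color'][60:360,100:540,::-1],None,fx=1.8,fy=1.8,interpolation=3))
def pix(l):return ((proj(f,SC+Rz(SY)@np.array(l))-[100,60]+.2)*1.8).round().tolist()
print('cap',[pix([a*.016,b*.07,.066]) for a in(1,-1) for b in(1,-1)])
print('slats',[pix([a*.07,c*.045+b*.016,.044]) for c in (1,-1) for a in(1,-1) for b in(1,-1)])
print('base',[pix([c*.045+a*.016,b*.07,.022]) for c in (1,-1) for a in(1,-1) for b in(1,-1)])
E
```

```text
[0.55205451 0.19886584 0.21703612] 0.6513785587069666 [-0.65049223  0.52993259 -0.34813361]
cap [[418.0, 114.0], [414.0, 357.0], [357.0, 114.0], [360.0, 357.0]]
slats [[510.0, 131.0], [506.0, 187.0], [266.0, 131.0], [269.0, 186.0], [500.0, 281.0], [497.0, 329.0], [274.0, 280.0], [277.0, 328.0]]
base [[487.0, 115.0], [476.0, 328.0], [435.0, 115.0], [429.0, 328.0], [340.0, 115.0], [344.0, 328.0], [288.0, 115.0], [298.0, 328.0]]
```

View pics/c7.png

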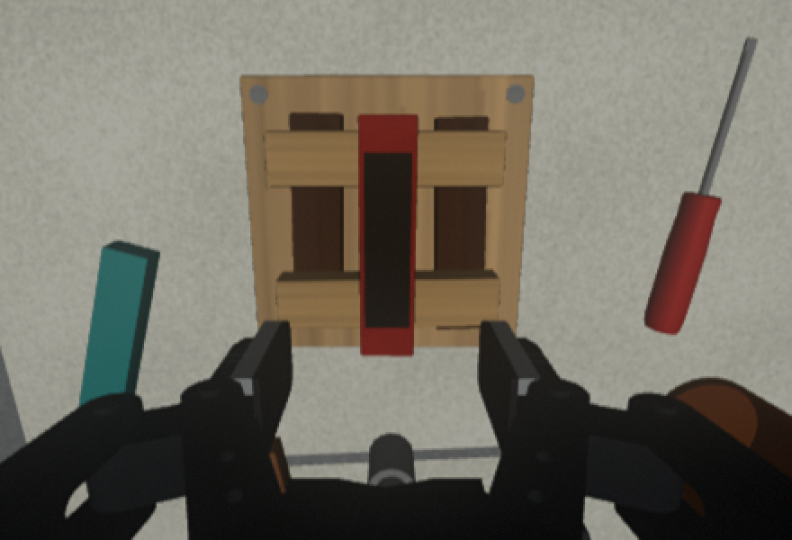

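The picture shows the cap at (358–418, 114)–(360–414, 356) and the slats at rows 131–187 and 280–328. All are within about 2 px of the prediction, and the layers are square.

```bash
python3 -c "
from rig import robot
print(robot.sign_off())"
```

```text
the job is handed in; nothing more can be done
None
```

The crib is built and handed in: both light slats lie across the bottom pair and the red slat sits on top, rubber up, all within about 3 mm of target in the last wrist pictures. No verdict came back at hand-in.

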